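Change the padlock in the tilted engraving stand and lock the cam

TASK

Change the work in the tilted padlock stand: take out the finished steel padlock and lay it flat in the plywood tray, then take the largest of the padlocks on the bench and lay it on its back in the stand, shackle pointing up the slope, its body between the open jaws and down against the ledge. Then turn the cam knob clockwise until the sprung jaw's roller drops into the cam's notch and the jaw grips the padlock, and let go of the knob there. Leave the small padlock, the tin of pins and the roll of tape where they are.

Things in the scene. Friction and masses are not known exactly. Their poses are not given: they have to be found in the camera images.
- stand: Grey bench stand, 114 x 194 mm, fixed; origin at the centre of its underside on the bench, x towards its high rear edge, y to the left seen from its low front edge, z up. It carries the sloping steel bed.
- stand_bed: Steel bed sloped 30 degrees, low edge in front. Origin on its surface at the ledge's upper face; x up the slope, y left, z out of the bed. In mm: bed x -22..96, y -148..46. Ledge x -8..0, y -27..40, 12 high. Guide strips 7 high, x -5..37, y -126..-48. Spring block x -3..35, y -148..-133, 20 high. Right of the jaws stands the cam knob; beyond x 25 the bed round the nest is bare.
- nest (a point): Same point and axes as stand_bed: foot of the largest padlock when clamped. Fixed jaw: x 3..25 mm, face at y +22.5, 16 high. Moving jaw: x 3..25, 16 high, face at y -30.5 when open, so the open gap is y -30.5..+22.5, its middle at y -4. The top 6 mm of both jaws slope back 5.5 mm as a lead-in. The jaws cover the body's sides: only the shackle is free for fingers.
- clamp_jaw: Moving jaw; its flat slide runs under the cam to a 10 mm roller pin beyond it. Springs push it along the bed's +y (17 N open, 13 N clamped); the round of the cam holds it back until the notch faces the roller. Its origin is on stand_bed's when open (y = 0); y is about +8 mm when it grips the largest padlock, +11.5 if nothing is there. Turning on past the notch opens it again.
- cam_knob (a joint): Cam angle in rad, 0 to 3.4, grows clockwise looking down on the bed; about 0.1 N m turns it and it stays where left. Jaw open up to 2.2; then the notch draws the roller in: the largest padlock is gripped from 2.43 to 2.78, notch centred at 2.6. Forcing on (1 N m) lifts the roller out, open again from 3.0. At angle q the grip bar lies (2.60 - q) rad anticlockwise from the bed's x axis.
- knob_grip (a point): Point on the knob's axis (the bed's z, at bed x 16, y -78.5 mm), 57 mm above the bed, inside the black grip bar: 60 mm long, 14 mm thick (grasp across this), 34 to 62 mm above the bed. Below it a 24 mm hub (17..33 mm above the bed) and a steel cam disc 60 mm across (9..17 mm). The bar is square to the notch's direction: it lies straight up the slope when the notch faces the roller.
- padlock_brass: Largest padlock, brass, 68 x 45 x 19 mm, about 0.18 kg, lying on its back. Origin at the centre of its underside; x points to the shackle, z up. Body x -32..+6 mm, y +-22.5, z 0..19. Steel shackle x +6..+34: two legs, outer width 36 mm, straight to x +25, z 6..13 mm.
- brass_shackle (a point): Point midway between the legs of the brass padlock's shackle, 21 mm towards the shackle from its origin and 9.5 mm above its underside: grasp here across both legs (36 mm). With the padlock's foot on the ledge this point is at bed x = 53 mm.
- padlock_steel: Finished steel padlock, 58 x 38 x 16 mm, about 0.13 kg, at first lying loose between the open jaws, shackle up the slope. Origin at the centre of its underside; x points to the shackle. Body x -27..+5 mm, y +-19; shackle x +5..+29, legs' outer width 30 mm, straight to x +23, z 5..11 mm.
- steel_shackle (a point): Point midway between the legs of the steel padlock's shackle, 18 mm towards the shackle from its origin and 8 mm above its underside: grasp here across both legs (30 mm).
- tray: Plywood tray, fixed, 150 x 120 mm outside (x, y), walls 5 mm thick and 24 mm high, floor 5 mm thick; origin at the centre of its underside.
- padlock_small: Small brass padlock, 46 x 30 x 13 mm, on the bench; not to be moved. Origin at the centre of its underside.
- pin_tin: Round open tin of lock pins, 64 mm across, 22 mm high, on the bench; not to be moved. Origin at the centre of its underside.
- tape_1: Roll of black tape lying flat, 58 mm across, 19 mm high, on the bench; not to be moved. Origin at the centre of its underside.

How it is judged (in metres and radians):
On the way, in this order (a step that is already met when the one before it is completed fails the run):
1. the steel padlock lies flat in the tray (x of padlock_steel in the frame of tray between -0.062 and 0.062 m and y of padlock_steel in the frame of tray between -0.047 and 0.047 m and z of padlock_steel in the frame of tray below 0.014 m and angle between padlock_steel's own z axis and vertical below 0.15 rad and contact force between the fingers and padlock_steel below 0.2 N), for 0.2 s.
2. the largest padlock lies on the bed, shackle up the slope, against the ledge between the still open jaws (x of brass_shackle in the frame of stand_bed between 0.048 and 0.059 m and z of padlock_brass in the frame of stand_bed between -0.004 and 0.004 m and angle between the z axis of padlock_brass and the z axis of stand_bed, either way round below 0.12 rad and y of padlock_brass in the frame of stand_bed between -0.011 and 0.003 m and y of clamp_jaw in the frame of stand_bed below 0.002 m), for 0.2 s.
At the end, for the whole second after the job is handed in: The steel padlock lies flat in the tray. The largest lies flat on the bed, shackle up the slope, foot within about 5 mm of the ledge, pressed against the fixed jaw (within 3 mm) with over 5 N; the jaw has closed 6.2 to 9.8 mm, the knob stands at 2.3 to 2.9 rad, roller in the notch (x of padlock_steel in the frame of tray between -0.062 and 0.062 m and y of padlock_steel in the frame of tray between -0.047 and 0.047 m and z of padlock_steel in the frame of tray below 0.014 m and angle between padlock_steel's own z axis and vertical below 0.15 rad and x of brass_shackle in the frame of stand_bed between 0.048 and 0.059 m and z of padlock_brass in the frame of stand_bed between -0.004 and 0.004 m and angle between the z axis of padlock_brass and the z axis of stand_bed, either way round below 0.12 rad and y of padlock_brass in the frame of stand_bed between -0.003 and 0.003 m and y of clamp_jaw in the frame of stand_bed between 0.0062 and 0.0098 m and value of joint cam_knob between 2.3 and 2.9 rad and contact force between clamp_jaw and padlock_brass above 5 N and linear speed of padlock_brass below 0.01 m/s); the robot touches nothing.
It fails at once if a bystander (small padlock, tin of pins, roll of tape) is pushed more than 20 mm (distance of any of padlock_small, pin_tin, tape_1 from where it was at the start of the episode above 0.02 m).
It also fails if it takes over 66 s, if anything falls off the work surface, if the arm or the gripper's body presses on something with over 40 N, if the wrist force passes 120 N, or if a joint passes its speed limit or range.

ROBOT

A 6-joint arm with a two-finger parallel gripper is mounted at the origin on a cart in front of the work surface, level with it; the furniture and walls round the work are solid. World frame = base frame: x ahead of the robot, y to its left, z up, the work surface at z = 0. Lengths are in mm, angles in degrees, forces in N, time in s.
With the tool pointing down it reaches from about 275 to 1000 mm from the base axis. Payload 8.4 kg.
Tool frame: the origin (TCP) lies at the very end of the fingers, on their centre line; the grasp point (between the pads) lies robot.tcp_to_grasp behind it (robot.tcp_to_grasp is the distance from the TCP to the grasp point, in mm); z points along the fingers, y is the line along which they close (so a half turn about z gives the same grasp; the last joint's range is limited). The gripper opens to 85 mm and grips with 20 to 120 N. Pads are 22 mm wide; open, the fingers measure 114 mm over their backs; the gripper's body (76 mm by 85 mm) begins 54 mm behind the grasp point. The pads swing forward as they close: fully open they stand 13 mm farther back than shut.
Start: joints at [-67.116, 20.225, 93.587, -0, 66.188, -0.138], TCP at [244.421, -575.227, 231.281] pointing down, gripper open.
Joint ranges: [-150.9, 150.9], [-52.94, 120.26], [3.33, 152.33], [-74.26, 254.26], [0, 154.13], [-172.89, 172.89]. Speed limits (degrees/s): [127.2, 127.2, 159.86, 180, 180, 180].

INTERFACE

Orientations are given as a 3x3 rotation matrix whose columns are the frame's x, y, z axes.
In Python, from workcell import robot gives the robot as it stands.
- The arm moves only by the tool play_rows, never from a script. Its argument "increments" is a list of rows, each an object of numbers: "dx", "dy", "dz": the shift along the tool's x, y, z in mm; "wx", "wy", "wz": the turn, a rotation vector about the tool's x, y, z in degrees; "jaw": the closure, from 0 (fully open) to 1 (shut). A call has 1 to 20 rows; each row shifts and turns the commanded pose from where the row before left it, along the tool's axes as they then stand; what a row does not reach is not made up. A row lasts 1/10 s, in which the tool goes at most 50 mm and 8.59 degrees, less where a joint would pass 70% of its speed; a pose out of reach is approached as far as the arm can. A call is refused whole if a number of a shift passes 50 or a number of a turn 8.59, either way. A call with a gripper value outside its range is refused whole. The fingers move at their own pace and stop on an object; the grip force is fixed at half the most. Time passes only in rows, so rows that do not move let the fingers close. It gives the time, the measured TCP pose, the force, the opening and the grip force at its end, in the units of the state.
- robot.read_state(): the state, without advancing time (a new reading comes with each control period).
- robot.get_image(name): name is "scene" or "top"; returns a dict with "color" (384x512x3 uint8, blue, green, red), "mtx" (3x3 intrinsics, pixels), "k1" (the pictures are not rectified: a ray, as slopes to the right and down, at radius r is drawn at 1 + k1 r^2 times it, then the intrinsics apply), "R" (3x3) and "t" (3): a world point X has camera coordinates R X + t. Camera axes: x right, y down, z forward; pixel columns grow to the right and rows downward; lengths in mm; the calibration is good to about 2 mm. A picture is of the moment at which its call begins. There is no depth.
- robot.job_done(): hands the job in; it is judged then, once.
The state is a dict: "time_s": time; "joints": joint angles; "qvel": joint speeds; "tau": joint torques, N m; "tool_pos": TCP position; "ee_rot": TCP orientation; "force": force on the tool from outside, world axes, zero at the start; "wrist_torque": the same for the moment, N m; "opening": opening from 0.0 (shut) to 1.0 (fully open); "grasp_force": force on a finger pad.
Only numpy, scipy, OpenCV 4.12 (cv2) and the standard library are available. Lean on these libraries where they do the work, as an engineer would, in place of code of your own. Each camera call takes 0.05 s, during which the arm holds its last target. There are 200 camera calls.

## Working session

There is one attempt and no reset: what is moved stays moved. The work goes in short steps, Python scripts to look and compute and a tool call to move; the robot and the scene stay as the last step left them, time stands still between calls to the robot, and variables do not carry over. Pictures are saved under pics/ and viewed, at most 13 in all, crops included, and the job is handed in when it is done.

Besides the shell and the picture viewer there is one more tool, called after "Emit:" by a JSON object that holds its "fn" and its "kwargs". play_rows: Moves the arm, as the interface text tells. Its arguments: {"type":"object","properties":{"increments":{"type":"array","items":{"type":"object","properties":{"dx":{"type":"number"},"dy":{"type":"number"},"dz":{"type":"number"},"wx":{"type":"number"},"wy":{"type":"number"},"wz":{"type":"number"},"jaw":{"type":"number"}}}}},"required":["increments"]}

```bash
ls; mkdir -p pics
python3 - <<'E'
from workcell import robot
import cv2,numpy as np
print(robot.tcp_to_grasp, robot.read_state())
for n in("scene","top"):
    d=robot.get_image(n); cv2.imwrite(f"pics/{n}0.png",d["color"]); print(n,d["mtx"],d["k1"],d["R"],d["t"])
    np.savez(f"{n}0.npz",**d)
E
```

```text
pics
18.700000000000003 {'time_s': 0.0, 'joints': array([-6.71162285e+01,  2.02615368e+01,  9.36288654e+01, -1.36726186e-03,
        6.61885193e+01, -1.36137165e-01]), 'qvel': array([ 0.01090657,  0.02862331,  0.060784  ,  0.02033031, -0.00422829,
       -0.12547364]), 'tau': array([-2.46195159e-04, -6.05258417e+01, -3.42058361e+01, -1.53262158e-04,
        9.68861481e-03, -3.89691547e-05]), 'tool_pos': array([ 244.228487  , -574.7888049 ,  230.57361258]), 'ee_rot': array([[ 9.20365252e-01,  3.91059452e-01, -5.55749008e-04],
       [ 3.91059846e-01, -9.20364389e-01,  1.26053940e-03],
       [-1.85457505e-05, -1.37748778e-03, -9.99999051e-01]]), 'force': array([0.11679186, 0.03632213, 0.4609612 ]), 'wrist_torque': array([-0.0144652 , -0.00153095, -0.01248373]), 'grasp_force': 0.0, 'opening': 0.9999071839418666}
scene [[359.76114183   0.         254.15177411]
 [  0.         359.76114183 193.05281382]
 [  0.           0.           1.        ]] -0.02062235305785045 [[-0.84343968 -0.53722041 -0.00193291]
 [-0.3399826   0.53655389 -0.77234821]
 [ 0.41595833 -0.65077197 -0.63519643]] [480.87183011 247.35810994 977.91889556]
top [[430.21704378   0.         249.22449375]
 [  0.         430.21704378 195.70100578]
 [  0.           0.           1.        ]] -0.11309595149070466 [[-0.0294788  -0.99897151 -0.03445165]
 [-0.99036614  0.03385548 -0.13427108]
 [ 0.13529936  0.0301616  -0.99034558]] [  51.46427597  533.70448112 1163.71830762]
```

View pics/scene0.png

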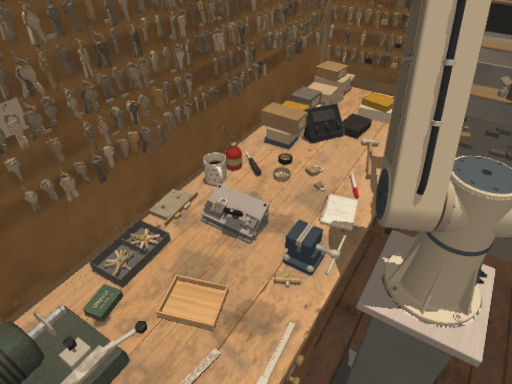

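View pics/top0.png

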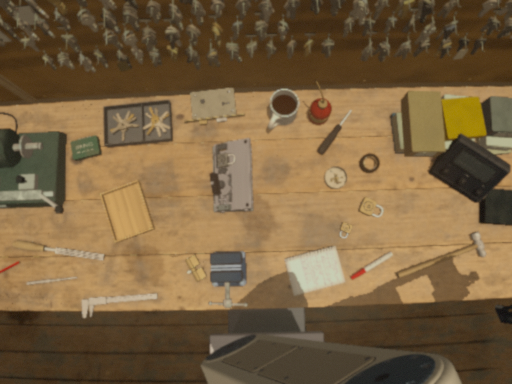

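The scene view shows the stand at (236,212), the tray at (194,301), and the two bench padlocks at (315,169) and (320,186). In the top view they are at (232,175), (128,211), (371,208) for the large one and (345,230) for the small one. Next I'll enlarge these areas.

```bash
cat > h.py <<'E'
import numpy as np,cv2
from scipy.optimize import least_squares
from workcell import robot
def ray(d,p):
    m=d["mtx"];u=np.array([(p[0]-m[0,2])/m[0,0],(p[1]-m[1,2])/m[1,1]]);s=u.copy()
    for _ in range(20): s=u/(1+d["k1"]*(s@s))
    R=d["R"];return -R.T@d["t"], R.T@np.array([s[0],s[1],1])
def onz(d,p,z):
    o,v=ray(d,p); return o+v*(z-o[2])/v[2]
def proj(d,X):
    c=d["R"]@np.asarray(X,float)+d["t"];s=c[:2]/c[2];s=s*(1+d["k1"]*(s@s));return d["mtx"][:2,:2]@s+d["mtx"][:2,2]
def two(d1,p1,d2,p2):
    o1,v1=ray(d1,p1);o2,v2=ray(d2,p2)
    k=np.linalg.lstsq(np.c_[v1,-v2],o2-o1,rcond=None)[0];a=o1+v1*k[0];b=o2+v2*k[1];return (a+b)/2,np.linalg.norm(a-b)
E
python3 - <<'E'
from h import *
t=np.load("top0.npz");s=np.load("scene0.npz")
def crop(d,x,y,w,h,k): return cv2.resize(d["color"][y:y+h,x:x+w],None,fx=k,fy=k,interpolation=cv2.INTER_CUBIC)
# A: top stand 205..260 x 133..217 k=6 ; scene stand 195..275x180..245
a=crop(t,205,134,54,84,7); b=crop(s,198,180,78,64,6)
c=crop(t,325,190,65,50,5); 
im=np.zeros((600,800,3),np.uint8)
im[:588,:378]=a; b=b[:, :420]; im[:384,380:800]=b[:, :420]; im[386:386+214,380:705]=c[:214]
cv2.imwrite("pics/c1.png",im)
for n,p in dict(stand=(233,175),tray=(128,211),br=(371,208),sm=(345,230),tin=(335,177),tape=(370,163)).items(): print(n,onz(t,p,5))
for n,p in dict(stand=(236,212),tray=(194,301),br=(315,169),sm=(320,186),tin=(282,174)).items(): print(n,onz(s,p,5))
g=cv2.cvtColor(t["color"],cv2.COLOR_BGR2HSV)
print(g[208,362:384],g[190,232])
E
```

```text
stand [601.36718714  80.5269418    5.        ]
tray [506.61387004 389.16664785   5.        ]
br [ 492.15715378 -310.96570869    5.        ]
sm [ 432.20709097 -232.84639916    5.        ]
tin [ 585.25264747 -212.89153491    5.        ]
tape [ 622.98160593 -317.09047912    5.        ]
stand [609.82535704  49.99013981   5.        ]
tray [506.99298315 389.86273421   5.        ]
br [ 492.55656292 -314.30427882    5.        ]
sm [ 432.19943308 -227.58352593    5.        ]
tin [ 584.11973384 -217.90643209    5.        ]
[[ 19 123 191]
 [ 19 121 185]
 [ 19 123 176]
 [ 19 121 183]
 [ 19 120 185]
 [ 19 124 179]
 [ 19 123 174]
 [ 19 119 170]
 [ 19 120 174]
 [ 19 122 173]
 [ 19 122 169]
 [ 18 122 177]
 [ 18 123 180]
 [ 17 120 180]
 [ 17 119 178]
 [ 17 114 176]
 [ 17 110 171]
 [ 17  88 160]
 [ 19  56 168]
 [ 22  45 186]
 [ 20  54 189]
 [ 18  86 183]] [ 15  56 149]
```

View pics/c1.png

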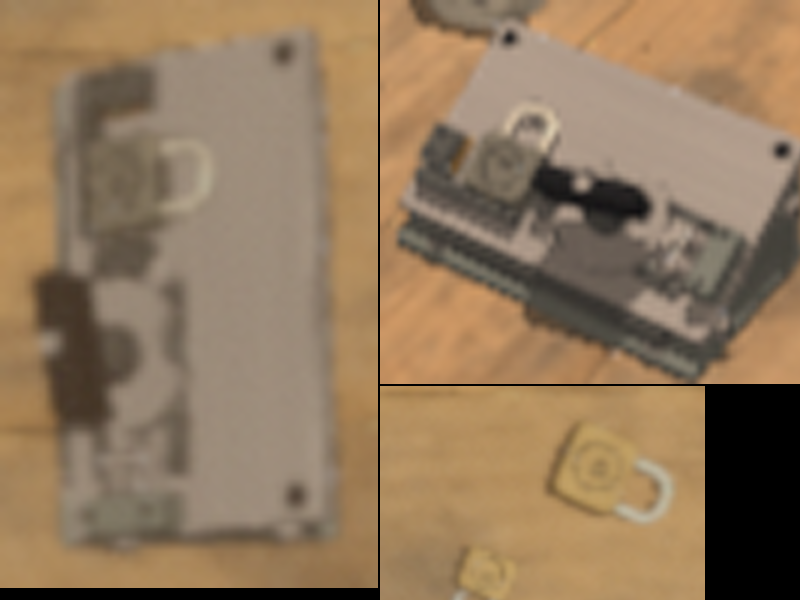

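The crops show the steel padlock body at (122,183) and its shackle end at (212,175). The knob bar runs from (50,280) to (90,420), and the shackle points to image right, which is about world -y. The brass body is centred at (598,470) with its shackle end at (670,497). Next I'll solve the bed pose from its corners.

```bash
cat >> h.py <<'E'
def bedR(yaw):
    c,s=np.cos(yaw),np.sin(yaw);Z=np.array([[c,-s,0],[s,c,0],[0,0,1]]);a=np.radians(30)
    return Z@np.array([[np.cos(a),0,-np.sin(a)],[0,1,0],[np.sin(a),0,np.cos(a)]])
E
python3 - <<'E'
from h import *
t=dict(np.load("top0.npz"));s=dict(np.load("scene0.npz"))
ft=lambda p:np.array([(p[0]+.5)/7-.5+205,(p[1]+.5)/7-.5+134])
fs=lambda p:np.array([(p[0]-380+.5)/6-.5+198,(p[1]+.5)/6-.5+180])
fc=lambda p:np.array([(p[0]-380+.5)/5-.5+325,(p[1]-386+.5)/5-.5+190])
B=dict(lf=(-22,46),hf=(96,46),hn=(96,-148),ln=(-22,-148))
T=dict(lf=(62,82),hf=(312,30),hn=(333,530),ln=(64,530))
S=dict(lf=(403,203),hf=(505,24),hn=(795,148))
obs=[(t,ft(p),B[k]) for k,p in T.items()]+[(s,fs(p),B[k]) for k,p in S.items()]
def res(x):
    R=bedR(x[3]);return np.concatenate([proj(d,x[:3]+R@np.array([*b,0.]))-p for d,p,b in obs])
f=least_squares(res,[600,110,30,-np.pi/2],loss="soft_l1",x_scale=[10,10,10,.1]);print(f.x,np.degrees(f.x[3]));print(res(f.x).reshape(-1,2).round(1))
np.save("bed.npy",f.x);o=f.x[:3];R=bedR(f.x[3])
bed=lambda X:R.T@(X-o)
for n,a,b in [("hole f",(284,52),(510,38)),("hole n",(295,495),(782,149)),("steel sh",(208,175),(535,108)),("steel body",(122,183),(505,165)),("knob bar A",(52,280),(545,180)),("knob barB",(90,422),(640,200)),("bar white",(50,343),(580,183))]:
    X,e=two(t,ft(a),s,fs(b));print(n,X.round(1),round(e,1),bed(X).round(1))
# underside height hint: stand bottom
print("brass body",onz(t,fc((598,470)),19),"end",onz(t,fc((670,495)),9.5))
for p in[(585,420),(645,455),(610,515),(552,490)]:print(onz(t,fc(p),19).round(1))
# tray corners
for p in[(101,192),(139,180),(155,231),(117,242)]:print("tray",onz(t,p,24).round(1))
E
```

```text
[644.83060805 113.60942742  31.29864257  -1.58322687] -90.71221746580484
[[ 0.7 -1.1]
 [-0.5 -0.1]
 [-2.2 -1.2]
 [ 0.7  1.7]
 [-0.6  0.5]
 [ 0.5 -0.3]
 [ 2.   0.1]]
hole f [681.1  39.8  78.6] 0.3 [87.1 37.2  4.3]
hole n [506.1  40.5  80.2] 0.2 [  89.3 -137.8    5. ]
steel sh [637.2  72.7  70.8] 5.2 [55.2 -7.1 13.7]
steel body [636.  106.7  57. ] 0.0 [19.  -8.8 18.7]
knob bar A [591.1 131.3  87.1] 1.9 [ 13.1 -53.9  56.9]
knob barB [538.  118.9  89.1] 4.7 [  25.4 -106.9   52.1]
bar white [566.4 132.2  97.2] 1.7 [ 17.7 -78.7  65.8]
brass body [ 495.5966468  -299.75064575   19.        ] end [ 480.84430322 -342.48849638    9.5       ]
[ 524.3 -294.2   19. ]
[ 503.2 -327.1   19. ]
[ 469.9 -304.9   19. ]
[ 485.2 -272.9   19. ]
tray [562.3 464.3  24. ]
tray [593.4 351.3  24. ]
tray [445.2 304.4  24. ]
tray [416.8 414.9  24. ]
```

The bed fit is consistent: the knob axis reads (17.7, -78.7) against a given (16, -78.5). Heights read about 3 mm high, so I'll raise the bed by that much. The cam is at about 0.8 rad.

```bash
cat >> h.py <<'E'
from scipy.spatial.transform import Rotation as Ro
_b=np.load("bed.npy");BR=bedR(np.radians(-90.4));BO=_b[:3]+BR@np.array([1.,0,3.])
def P(x,y,z): return BO+BR@np.array([x,y,z],float)
def bed(X): return BR.T@(np.asarray(X)-BO)
TB=np.c_[-BR[:,0],BR[:,1],-BR[:,2]]   # tool in the bed, shackle = -tool x
def TV(a): a=np.radians(a);x=np.array([np.cos(a),np.sin(a),0]);z=np.array([0,0,-1.]);return np.c_[x,np.cross(z,x),z]
def plan(R0,p0,R1,p1):
    w=np.degrees(Ro.from_matrix(R0.T@R1).as_rotvec());d=R1.T@(np.asarray(p1)-p0)
    n=int(np.ceil(np.abs(w).max()/8.2)) or 1;m=int(np.ceil(np.linalg.norm(d)/45)) or 1
    print("turn",w.round(2),n,"x",(w/n).round(2),"| shift",d.round(1),m,"x",(d/m).round(1));return R1,np.asarray(p1)
E
python3 - <<'E'
from h import *
st=robot.read_state();c=(st["ee_rot"],st["tool_pos"])
print(BO,P(45,-7.5,0))
c=plan(*c,TB,P(45,-7.5,120)); c=plan(*c,TB,P(45,-7.5,12))
E
```

```text
[644.83503399 114.24338657  34.39671878] [637.06314906  75.32555255  56.89671878]
turn [-17.47 -26.56 -64.96] 8 x [-2.18 -3.32 -8.12] | shift [ 652.3  388.3 -296. ] 19 x [ 34.3  20.4 -15.6]
turn [0. 0. 0.] 1 x [0. 0. 0.] | shift [  0.  -0. 108.] 3 x [ 0. -0. 36.]
```

Emit:
{"fn": "play_rows", "kwargs": {"increments": [{"wx":-2.18,"wy":-3.32,"wz":-8.12,"jaw":0.3},{"wx":-2.18,"wy":-3.32,"wz":-8.12,"jaw":0.3},{"wx":-2.18,"wy":-3.32,"wz":-8.12,"jaw":0.3},{"wx":-2.18,"wy":-3.32,"wz":-8.12,"jaw":0.3},{"wx":-2.18,"wy":-3.32,"wz":-8.12,"jaw":0.3},{"wx":-2.18,"wy":-3.32,"wz":-8.12,"jaw":0.3},{"wx":-2.18,"wy":-3.32,"wz":-8.12,"jaw":0.3},{"wx":-2.18,"wy":-3.32,"wz":-8.12,"jaw":0.3},{"dx":34,"dy":20,"dz":-15.6,"jaw":0.3},{"dx":34,"dy":20,"dz":-15.6,"jaw":0.3},{"dx":34,"dy":20,"dz":-15.6,"jaw":0.3},{"dx":34,"dy":20,"dz":-15.6,"jaw":0.3},{"dx":34,"dy":20,"dz":-15.6,"jaw":0.3},{"dx":34,"dy":20,"dz":-15.6,"jaw":0.3},{"dx":34,"dy":20,"dz":-15.6,"jaw":0.3},{"dx":34,"dy":20,"dz":-15.6,"jaw":0.3},{"dx":34,"dy":20,"dz":-15.6,"jaw":0.3},{"dx":34,"dy":20,"dz":-15.6,"jaw":0.3},{"dx":34,"dy":20,"dz":-15.6,"jaw":0.3}]}}

```text
validation failed for argument at $.in...
```

Run:
```python
from h import *
st=robot.read_state();c=(st["ee_rot"],st["tool_pos"]);print(st["tool_pos"],st["joints"],st["opening"],st["force"])
c=plan(*c,TB,P(45,-7.5,60)); c=plan(*c,TB,P(45,-7.5,12))
```

```text
[ 244.26125691 -574.84937419  230.6337755 ] [-6.71157833e+01  2.02597392e+01  9.36234307e+01 -1.04120670e-03
  6.61868470e+01 -1.37370142e-01] 0.9998027139776573 [-0.70957765 -0.27359425 -0.06714904]
turn [-17.47 -26.56 -64.96] 8 x [-2.18 -3.32 -8.12] | shift [ 652.3  388.3 -236. ] 18 x [ 36.2  21.6 -13.1]
turn [0. 0. 0.] 1 x [0. 0. 0.] | shift [ 0. -0. 48.] 2 x [ 0. -0. 24.]
```

Emit:
{"fn": "play_rows", "kwargs": {"increments": [{"dx":0,"dy":0,"dz":0,"wx":-2.18,"wy":-3.32,"wz":-8.12,"jaw":0.3},{"dx":0,"dy":0,"dz":0,"wx":-2.18,"wy":-3.32,"wz":-8.12,"jaw":0.3},{"dx":0,"dy":0,"dz":0,"wx":-2.18,"wy":-3.32,"wz":-8.12,"jaw":0.3},{"dx":0,"dy":0,"dz":0,"wx":-2.18,"wy":-3.32,"wz":-8.12,"jaw":0.3},{"dx":0,"dy":0,"dz":0,"wx":-2.18,"wy":-3.32,"wz":-8.12,"jaw":0.3},{"dx":0,"dy":0,"dz":0,"wx":-2.18,"wy":-3.32,"wz":-8.12,"jaw":0.3},{"dx":0,"dy":0,"dz":0,"wx":-2.18,"wy":-3.32,"wz":-8.12,"jaw":0.3},{"dx":0,"dy":0,"dz":0,"wx":-2.18,"wy":-3.32,"wz":-8.12,"jaw":0.3},{"dx":34,"dy":20,"dz":-15.6,"wx":0,"wy":0,"wz":0,"jaw":0.3},{"dx":34,"dy":20,"dz":-15.6,"wx":0,"wy":0,"wz":0,"jaw":0.3},{"dx":34,"dy":20,"dz":-15.6,"wx":0,"wy":0,"wz":0,"jaw":0.3},{"dx":34,"dy":20,"dz":-15.6,"wx":0,"wy":0,"wz":0,"jaw":0.3},{"dx":34,"dy":20,"dz":-15.6,"wx":0,"wy":0,"wz":0,"jaw":0.3},{"dx":34,"dy":20,"dz":-15.6,"wx":0,"wy":0,"wz":0,"jaw":0.3},{"dx":34,"dy":20,"dz":-15.6,"wx":0,"wy":0,"wz":0,"jaw":0.3},{"dx":34,"dy":20,"dz":-15.6,"wx":0,"wy":0,"wz":0,"jaw":0.3},{"dx":34,"dy":20,"dz":-15.6,"wx":0,"wy":0,"wz":0,"jaw":0.3},{"dx":34,"dy":20,"dz":-15.6,"wx":0,"wy":0,"wz":0,"jaw":0.3}]}}

```text
time_s: 1.9
tool_pos: [468.5, -213.7, 207.4]
ee_rot: [[0.062, 0.998, -0.018], [0.875, -0.063, -0.48], [-0.481, 0.014, -0.877]]
force: [1.9, 0.0, -0.5]
opening: 0.698
grasp_force: 0.0
```

Run:
```python
from h import *
st=robot.read_state();c=(st["ee_rot"],st["tool_pos"]);print(st["time_s"],st["tool_pos"],st["joints"],st["opening"],st["force"])
c=plan(*c,TB,P(45,-7.5,60)); c=plan(*c,TB,P(45,-7.5,12))
```

```text
1.9 [ 468.51256601 -213.74428929  207.42658599] [ -6.08772213  11.75383015 114.93818064 -35.06619912  56.58966823
  18.30712004] 0.6976645968897628 [ 1.86537593  0.00292405 -0.48427237]
turn [-0.86 -1.25 -3.2 ] 1 x [-0.86 -1.25 -3.2 ] | shift [326.6 166.5 -74.8] 9 x [36.3 18.5 -8.3]
turn [0. 0. 0.] 1 x [0. 0. 0.] | shift [ 0. -0. 48.] 2 x [ 0. -0. 24.]
```

Emit:
{"fn": "play_rows", "kwargs": {"increments": [{"dx":36,"dy":18.5,"dz":-9,"wx":0,"wy":0,"wz":0,"jaw":0.3},{"dx":36,"dy":18.5,"dz":-9,"wx":0,"wy":0,"wz":0,"jaw":0.3},{"dx":36,"dy":18.5,"dz":-9,"wx":0,"wy":0,"wz":0,"jaw":0.3},{"dx":36,"dy":18.5,"dz":-9,"wx":0,"wy":0,"wz":0,"jaw":0.3},{"dx":36,"dy":18.5,"dz":-9,"wx":0,"wy":0,"wz":0,"jaw":0.3},{"dx":36,"dy":18.5,"dz":-9,"wx":0,"wy":0,"wz":0,"jaw":0.3},{"dx":36,"dy":18.5,"dz":-9,"wx":0,"wy":0,"wz":0,"jaw":0.3},{"dx":36,"dy":18.5,"dz":-9,"wx":0,"wy":0,"wz":0,"jaw":0.3},{"dx":0,"dy":0,"dz":0,"wx":0,"wy":0,"wz":0,"jaw":0.3},{"dx":0,"dy":0,"dz":0,"wx":0,"wy":0,"wz":0,"jaw":0.3}]}}

```text
time_s: 2.9
tool_pos: [634.5, 62.1, 133.5]
ee_rot: [[0.06, 0.998, -0.019], [0.875, -0.062, -0.481], [-0.481, 0.013, -0.877]]
force: [-1.0, -0.8, -0.3]
opening: 0.698
grasp_force: 0.0
```

Run:
```python
from h import *
st=robot.read_state();c=(st["ee_rot"],st["tool_pos"]);print(st["time_s"],st["tool_pos"],st["joints"],st["opening"],st["force"])
c=plan(*c,TB,P(45,-7.5,60)); c=plan(*c,TB,P(45,-7.5,12))
```

```text
2.9 [634.50459212  62.13677169 133.53751198] [ 19.37446146  33.28084197  92.27044147 -28.73883832  68.55908648
  37.15743928] 0.6984932269931651 [-1.0203223  -0.78796433 -0.27201315]
turn [-0.91 -1.22 -3.11] 1 x [-0.91 -1.22 -3.11] | shift [49.8  2.5 -0.2] 2 x [24.9  1.2 -0.1]
turn [0. 0. 0.] 1 x [0. 0. 0.] | shift [ 0. -0. 48.] 2 x [ 0. -0. 24.]
```

Emit:
{"fn": "play_rows", "kwargs": {"increments": [{"dx":0,"dy":0,"dz":0,"wx":-0.91,"wy":-1.22,"wz":-3.11,"jaw":0.3},{"dx":25,"dy":1.2,"dz":0,"wx":0,"wy":0,"wz":0,"jaw":0.3},{"dx":24.8,"dy":1.2,"dz":0,"wx":0,"wy":0,"wz":0,"jaw":0.3},{"dx":0,"dy":0,"dz":20,"wx":0,"wy":0,"wz":0,"jaw":0.35},{"dx":0,"dy":0,"dz":10,"wx":0,"wy":0,"wz":0,"jaw":0.35},{"dx":0,"dy":0,"dz":0,"wx":0,"wy":0,"wz":0,"jaw":0.35},{"dx":0,"dy":0,"dz":0,"wx":0,"wy":0,"wz":0,"jaw":0.35}]}}

```text
time_s: 3.6
tool_pos: [637.5, 89.8, 83.6]
ee_rot: [[0.008, 1.0, -0.003], [0.866, -0.009, -0.5], [-0.5, 0.001, -0.866]]
force: [0.4, 0.4, 0.3]
opening: 0.655
grasp_force: 0.0
```

```bash
sed -i 's/np.abs(w).max()\/8.2/np.linalg.norm(w)\/8.4/' h.py
python3 - <<'E'
from h import *
st=robot.read_state();c=(st["ee_rot"],st["tool_pos"]);print(st["time_s"],st["tool_pos"],bed(st["tool_pos"]),st["opening"],st["force"])
c=plan(*c,TB,P(45,-7.5,5))
t=robot.get_image("top");s=robot.get_image("scene");np.savez("top1.npz",**t);np.savez("scene1.npz",**s)
k=7
a=cv2.resize(t["color"][134:218,205:262],None,fx=7,fy=7,interpolation=2);b=cv2.resize(s["color"][165:245,198:264],None,fx=6,fy=6,interpolation=2)
im=np.zeros((588,800,3),np.uint8);im[:,:399]=a;im[:480,402:798]=b
for d,off,kk,x0 in((t,(205,134),7,0),(s,(198,165),6,402)):
    for Q,col in(((c[1]),(0,0,255)),(st["tool_pos"],(0,255,0)),(P(16,-78.5,62),(255,0,0)),(P(96,46,0),(255,0,0)),(P(96,-148,0),(255,0,0)),(P(-22,46,0),(255,0,0))):
        p=(proj(d,Q)-off+.5)*kk-.5;cv2.circle(im,(int(p[0]+x0),int(p[1])),4,col,2)
cv2.imwrite("pics/c2.png",im)
E
```

```text
3.6 [637.5085754   89.79561537  83.57626948] [45.80594571 -7.15560379 30.34157858] 0.6549260817245587 [0.38552386 0.41853195 0.25720888]
turn [ 0.01 -0.03 -0.13] 1 x [ 0.01 -0.03 -0.13] | shift [ 0.8 -0.3 25.3] 1 x [ 0.8 -0.3 25.3]
```

View pics/c2.png

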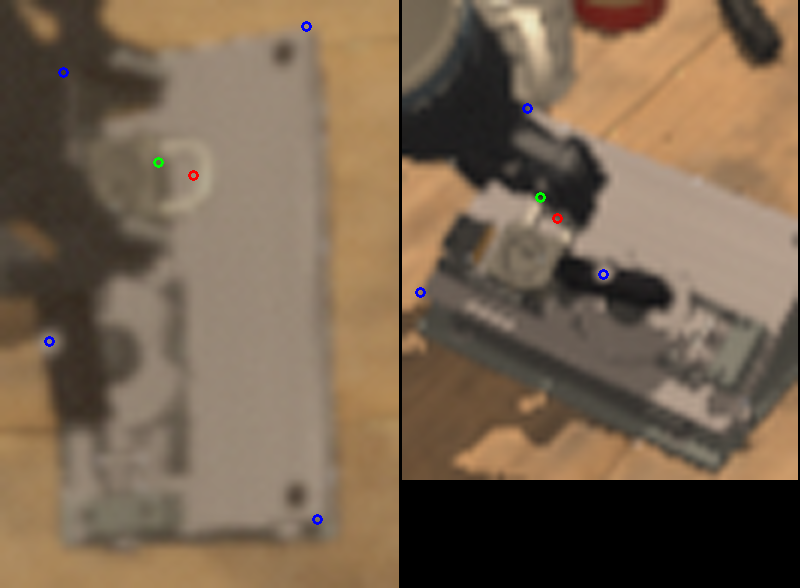

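The overlay puts the target at (193,175), inside the shackle and midway between its legs (y 140 to 212). The knob mark sits on the bar's white dot, so the model fits and I can descend.

Emit:
{"fn": "play_rows", "kwargs": {"increments": [{"dx":0.8,"dy":0,"dz":15,"wx":0,"wy":0,"wz":0,"jaw":0.4},{"dx":0,"dy":0,"dz":7,"wx":0,"wy":0,"wz":0,"jaw":0.4},{"dx":0,"dy":0,"dz":2,"wx":0,"wy":0,"wz":0,"jaw":0.4},{"dx":0,"dy":0,"dz":1.5,"wx":0,"wy":0,"wz":0,"jaw":0.4},{"dx":0,"dy":0,"dz":0,"wx":0,"wy":0,"wz":0,"jaw":0.4},{"dx":0,"dy":0,"dz":0,"wx":0,"wy":0,"wz":0,"jaw":0.4}]}}

```text
time_s: 4.3
tool_pos: [637.7, 77.9, 61.3]
ee_rot: [[0.008, 1.0, -0.002], [0.866, -0.008, -0.499], [-0.499, 0.002, -0.866]]
force: [0.4, -0.2, 0.4]
opening: 0.599
grasp_force: 0.0
```

Emit:
{"fn": "play_rows", "kwargs": {"increments": [{"dx":0,"dy":0,"dz":2,"wx":0,"wy":0,"wz":0,"jaw":0.4},{"dx":0,"dy":0,"dz":0,"wx":0,"wy":0,"wz":0,"jaw":0.4},{"dx":0,"dy":0,"dz":0,"wx":0,"wy":0,"wz":0,"jaw":0.8},{"dx":0,"dy":0,"dz":0,"wx":0,"wy":0,"wz":0,"jaw":0.8},{"dx":0,"dy":0,"dz":0,"wx":0,"wy":0,"wz":0,"jaw":0.8},{"dx":0,"dy":0,"dz":0,"wx":0,"wy":0,"wz":0,"jaw":0.8}]}}

```text
time_s: 4.9
tool_pos: [637.9, 76.9, 59.9]
ee_rot: [[0.008, 1.0, -0.002], [0.866, -0.008, -0.499], [-0.499, 0.003, -0.866]]
force: [0.3, -0.1, 4.8]
opening: 0.314
grasp_force: 59.6
```

Emit:
{"fn": "play_rows", "kwargs": {"increments": [{"dx":0,"dy":0,"dz":-10,"wx":0,"wy":0,"wz":0,"jaw":0.8},{"dx":0,"dy":0,"dz":-25,"wx":0,"wy":0,"wz":0,"jaw":0.8},{"dx":0,"dy":0,"dz":-40,"wx":0,"wy":0,"wz":0,"jaw":0.8},{"dx":0,"dy":0,"dz":-40,"wx":0,"wy":0,"wz":0,"jaw":0.8}]}}

```text
time_s: 5.3
tool_pos: [637.0, 134.8, 159.7]
ee_rot: [[0.007, 1.0, -0.005], [0.866, -0.009, -0.499], [-0.5, -0.0, -0.866]]
force: [0.7, 0.6, -1.6]
opening: 0.312
grasp_force: 59.4
```

Run:
```python
from h import *
st=robot.read_state();c=(st["ee_rot"],st["tool_pos"]);print(st["time_s"],st["tool_pos"],st["opening"],st["grasp_force"],st["force"],st["joints"])
R=TV(107.5);p=np.array([504.4,383.7,0])-18*R[:,0]
c=plan(*c,R,p+[0,0,120]);c=plan(*c,R,p+[0,0,15])
```

```text
5.3 [637.01926009 134.79434796 159.72199582] 0.31218251319795925 59.36466355232369 [ 0.68373055  0.58032601 -1.58509945] [ 25.48001518  33.97543049  87.57690825 -27.7645324   74.53064381
  37.33929866]
turn [ -4.72  29.72 -17.57] 5 x [-0.94  5.94 -3.51] | shift [259.3 -51.6  39.7] 6 x [43.2 -8.6  6.6]
turn [0. 0. 0.] 1 x [0. 0. 0.] | shift [  0.   0. 105.] 3 x [ 0.  0. 35.]
```

Emit:
{"fn": "play_rows", "kwargs": {"increments": [{"dx":0,"dy":0,"dz":0,"wx":-0.94,"wy":5.94,"wz":-3.51,"jaw":0.8},{"dx":0,"dy":0,"dz":0,"wx":-0.94,"wy":5.94,"wz":-3.51,"jaw":0.8},{"dx":0,"dy":0,"dz":0,"wx":-0.94,"wy":5.94,"wz":-3.51,"jaw":0.8},{"dx":0,"dy":0,"dz":0,"wx":-0.94,"wy":5.94,"wz":-3.51,"jaw":0.8},{"dx":0,"dy":0,"dz":0,"wx":-0.94,"wy":5.94,"wz":-3.51,"jaw":0.8},{"dx":43,"dy":-8.6,"dz":6.6,"wx":0,"wy":0,"wz":0,"jaw":0.8},{"dx":43,"dy":-8.6,"dz":6.6,"wx":0,"wy":0,"wz":0,"jaw":0.8},{"dx":43,"dy":-8.6,"dz":6.6,"wx":0,"wy":0,"wz":0,"jaw":0.8},{"dx":43,"dy":-8.6,"dz":6.6,"wx":0,"wy":0,"wz":0,"jaw":0.8},{"dx":43,"dy":-8.6,"dz":6.6,"wx":0,"wy":0,"wz":0,"jaw":0.8},{"dx":43,"dy":-8.6,"dz":6.6,"wx":0,"wy":0,"wz":0,"jaw":0.8},{"dx":0,"dy":0,"dz":30,"wx":0,"wy":0,"wz":0,"jaw":0.8},{"dx":0,"dy":0,"dz":25,"wx":0,"wy":0,"wz":0,"jaw":0.8},{"dx":0,"dy":0,"dz":0,"wx":0,"wy":0,"wz":0,"jaw":0.8},{"dx":0,"dy":0,"dz":0,"wx":0,"wy":0,"wz":0,"jaw":0.8}]}}

```text
time_s: 6.8
tool_pos: [510.9, 364.7, 64.3]
ee_rot: [[-0.301, 0.954, 0.001], [0.954, 0.301, -0.001], [-0.001, 0.0, -1.0]]
force: [0.6, 0.6, -2.2]
opening: 0.317
grasp_force: 59.6
```

Run:
```python
from h import *
st=robot.read_state();c=(st["ee_rot"],st["tool_pos"]);print(st["time_s"],st["tool_pos"],st["opening"],st["grasp_force"],st["force"],st["joints"])
R=TV(107.5);p=np.array([504.4,383.7,0])-18*R[:,0]
c=plan(*c,R,p+[0,0,12])
t=robot.get_image("top");s=robot.get_image("scene")
a=cv2.resize(t["color"][170:255,90:165],None,fx=5,fy=5,interpolation=2);b=cv2.resize(s["color"][255:335,145:235],None,fx=5,fy=5,interpolation=2)
im=np.zeros((425,800,3),np.uint8);im[:,:375]=a;im[:400,378:800]=b[:,:422]
cv2.imwrite("pics/c3.png",im)
# brass, zoomed for the next step
t=np.load("top1.npz");s=np.load("scene1.npz")
a=cv2.resize(t["color"][190:225,352:392],None,fx=10,fy=10,interpolation=2);b=cv2.resize(s["color"][155:195,297:337],None,fx=10,fy=10,interpolation=2)
im=np.zeros((400,800,3),np.uint8);im[:350,:400]=a;im[:400,400:]=b
cv2.imwrite("pics/c4.png",im)
```

```text
6.8 [510.90475641 364.72809719  64.33904266] 0.3167210017214529 59.63240268463778 [ 0.58529268  0.63118615 -2.17206809] [ 3.54193641e+01  3.14577045e+01  1.00079999e+02 -8.25774398e-02
  4.84525759e+01  1.79683223e+01]
turn [0.03 0.06 0.01] 1 x [0.03 0.06 0.01] | shift [ 2.  -0.5 52.3] 2 x [ 1.  -0.2 26.2]
```

View pics/c3.png

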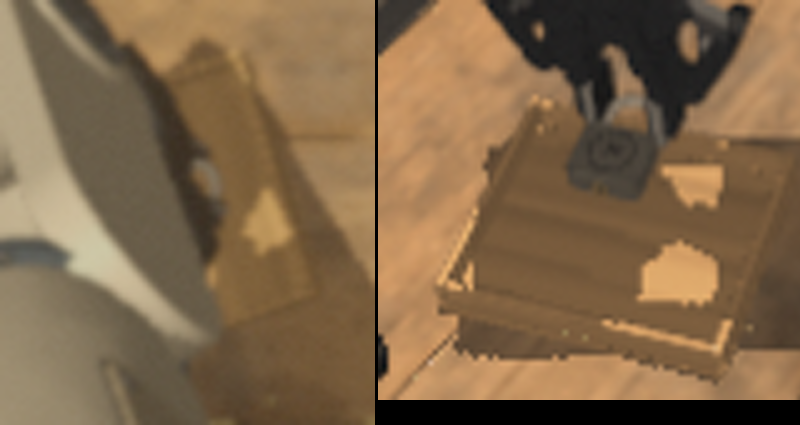

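View pics/c4.png

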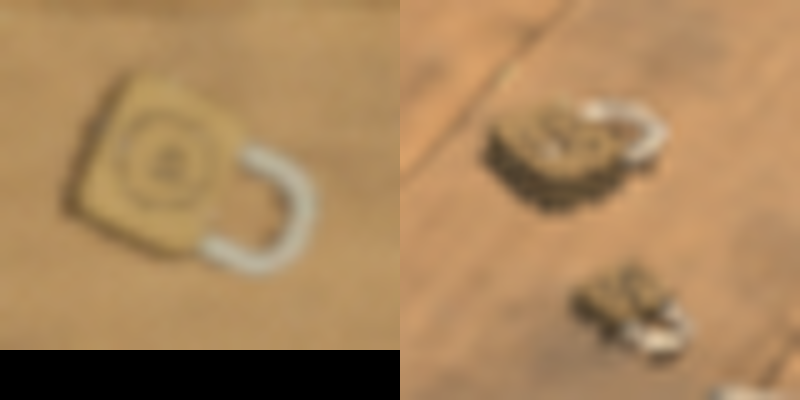

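The padlock is held clean of the walls above the tray, with its body at (612,160) in the scene crop. In c4 the brass body circle centre is at (165,160), the shackle leg roots are at (248,152) and (210,248), and the bow centre is near (262,212). I'll lower the steel padlock and compute the brass pose.

Emit:
{"fn": "play_rows", "kwargs": {"increments": [{"dx":2,"dy":0,"dz":30,"wx":0,"wy":0,"wz":0,"jaw":0.8},{"dx":0,"dy":0,"dz":15,"wx":0,"wy":0,"wz":0,"jaw":0.8},{"dx":0,"dy":0,"dz":5,"wx":0,"wy":0,"wz":0,"jaw":0.8},{"dx":0,"dy":0,"dz":2,"wx":0,"wy":0,"wz":0,"jaw":0.8},{"dx":0,"dy":0,"dz":1,"wx":0,"wy":0,"wz":0,"jaw":0.8},{"dx":0,"dy":0,"dz":0,"wx":0,"wy":0,"wz":0,"jaw":0.8},{"dx":0,"dy":0,"dz":0,"wx":0,"wy":0,"wz":0,"jaw":0.8}]}}

```text
time_s: 7.6
tool_pos: [511.1, 366.9, 11.9]
ee_rot: [[-0.301, 0.954, 0.003], [0.954, 0.301, 0.0], [-0.0, 0.003, -1.0]]
force: [0.1, -0.1, -1.5]
opening: 0.311
grasp_force: 59.6
```

Run:
```python
from h import *
t=dict(np.load("top1.npz"))
f=lambda p:np.array([(p[0]+.5)/10-.5+352,(p[1]+.5)/10-.5+190])
C=[onz(t,f(p),19) for p in[(135,75),(245,140),(190,250),(82,205)]]
print([c.round(1) for c in C],[np.linalg.norm(C[i]-C[i-1]).round(1) for i in range(4)])
bc=np.mean(C,0);ci=onz(t,f((165,160)),19);leg=np.mean([onz(t,f(p),13) for p in[(248,152),(210,248)]],0);apex=onz(t,f((318,215)),10)
print(bc,ci,leg,apex)
for a,b in((bc,leg),(bc,apex),(leg,apex)):
    v=b-a;print(np.degrees(np.arctan2(v[1],v[0])),np.linalg.norm(v[:2]))
```

```text
[array([ 522.5, -292.5,   19. ]), array([ 502.9, -322.7,   19. ]), array([ 472.3, -304.9,   19. ]), array([ 486.1, -275.1,   19. ])] [np.float64(40.3), np.float64(35.9), np.float64(35.3), np.float64(32.9)]
[ 495.94985994 -298.80183233   19.        ] [ 498.02024879 -299.48090962   19.        ] [ 486.63874371 -318.53295811   13.        ] [ 481.72033678 -344.57365334   10.        ]
-115.26261980403955 21.81774988723244
-107.26940098612964 47.932649918478575
-100.69567997057247 26.50110440445784
```

Emit:
{"fn": "play_rows", "kwargs": {"increments": [{"dx":0,"dy":0,"dz":2,"wx":0,"wy":0,"wz":0,"jaw":0.8},{"dx":0,"dy":0,"dz":1.5,"wx":0,"wy":0,"wz":0,"jaw":0.8},{"dx":0,"dy":0,"dz":0,"wx":0,"wy":0,"wz":0,"jaw":0.8},{"dx":0,"dy":0,"dz":0,"wx":0,"wy":0,"wz":0,"jaw":0.8}]}}

```text
time_s: 8.0
tool_pos: [510.6, 366.6, 7.6]
ee_rot: [[-0.301, 0.954, 0.002], [0.954, 0.301, -0.0], [-0.001, 0.001, -1.0]]
force: [-0.4, -0.4, -1.1]
opening: 0.31
grasp_force: 59.6
```

Emit:
{"fn": "play_rows", "kwargs": {"increments": [{"dx":0,"dy":0,"dz":1.2,"wx":0,"wy":0,"wz":0,"jaw":0.8},{"dx":0,"dy":0,"dz":0,"wx":0,"wy":0,"wz":0,"jaw":0.8},{"dx":0,"dy":0,"dz":0,"wx":0,"wy":0,"wz":0,"jaw":0.8}]}}

```text
time_s: 8.3
tool_pos: [510.6, 366.6, 6.4]
ee_rot: [[-0.301, 0.954, 0.002], [0.954, 0.301, -0.0], [-0.001, 0.001, -1.0]]
force: [0.7, -0.2, -1.5]
opening: 0.312
grasp_force: 59.6
```

Emit:
{"fn": "play_rows", "kwargs": {"increments": [{"dx":0,"dy":0,"dz":0,"wx":0,"wy":0,"wz":0,"jaw":0.4},{"dx":0,"dy":0,"dz":0,"wx":0,"wy":0,"wz":0,"jaw":0.4},{"dx":0,"dy":0,"dz":0,"wx":0,"wy":0,"wz":0,"jaw":0.4},{"dx":0,"dy":0,"dz":-10,"wx":0,"wy":0,"wz":0,"jaw":0.4},{"dx":0,"dy":0,"dz":-35,"wx":0,"wy":0,"wz":0,"jaw":0.4},{"dx":0,"dy":0,"dz":-45,"wx":0,"wy":0,"wz":0,"jaw":0.4},{"dx":0,"dy":0,"dz":-45,"wx":0,"wy":0,"wz":0,"jaw":0.4}]}}

```text
time_s: 9.0
tool_pos: [510.1, 366.4, 143.3]
ee_rot: [[-0.301, 0.954, 0.001], [0.954, 0.301, -0.001], [-0.001, 0.001, -1.0]]
force: [1.1, -0.1, 0.2]
opening: 0.605
grasp_force: 0.0
```

Run:
```python
from h import *
st=robot.read_state();c=(st["ee_rot"],st["tool_pos"]);print(st["time_s"],st["tool_pos"],st["opening"],st["grasp_force"],st["force"])
s=robot.get_image("scene");cv2.imwrite("pics/c5.png",cv2.resize(s["color"][245:335,145:235],None,fx=5,fy=5,interpolation=2))
R=TV(67);p=np.array([483.2,-330.3,0])
c=plan(*c,R,p+[0,0,140]);c=plan(*c,R,p+[0,0,20])
```

```text
9.0 [510.09522272 366.40813848 143.30798995] 0.6053989715083723 0.0 [ 1.07735352 -0.07305285  0.15709691]
turn [7.00e-02 4.00e-02 4.05e+01] 5 x [0.01 0.01 8.1 ] | shift [-651.8  247.5    3.3] 16 x [-40.7  15.5   0.2]
turn [0. 0. 0.] 1 x [0. 0. 0.] | shift [  0.   0. 120.] 3 x [ 0.  0. 40.]
```

View pics/c5.png

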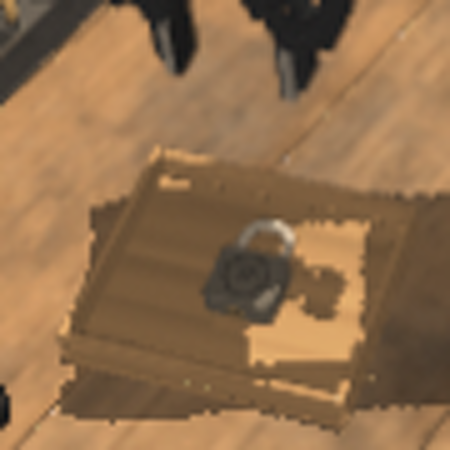

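The steel padlock lies flat in the tray at (250,285). Next is the brass padlock.

Emit:
{"fn": "play_rows", "kwargs": {"increments": [{"dx":0,"dy":0,"dz":0,"wx":0,"wy":0,"wz":8.1,"jaw":0.3},{"dx":0,"dy":0,"dz":0,"wx":0,"wy":0,"wz":8.1,"jaw":0.3},{"dx":0,"dy":0,"dz":0,"wx":0,"wy":0,"wz":8.1,"jaw":0.3},{"dx":0,"dy":0,"dz":0,"wx":0,"wy":0,"wz":8.1,"jaw":0.3},{"dx":0,"dy":0,"dz":0,"wx":0,"wy":0,"wz":8.1,"jaw":0.3},{"dx":-43,"dy":16.5,"dz":0,"wx":0,"wy":0,"wz":0,"jaw":0.3},{"dx":-43,"dy":16.5,"dz":0,"wx":0,"wy":0,"wz":0,"jaw":0.3},{"dx":-43,"dy":16.5,"dz":0,"wx":0,"wy":0,"wz":0,"jaw":0.3},{"dx":-43,"dy":16.5,"dz":0,"wx":0,"wy":0,"wz":0,"jaw":0.3},{"dx":-43,"dy":16.5,"dz":0,"wx":0,"wy":0,"wz":0,"jaw":0.3},{"dx":-43,"dy":16.5,"dz":0,"wx":0,"wy":0,"wz":0,"jaw":0.3},{"dx":-43,"dy":16.5,"dz":0,"wx":0,"wy":0,"wz":0,"jaw":0.3},{"dx":-43,"dy":16.5,"dz":0,"wx":0,"wy":0,"wz":0,"jaw":0.3},{"dx":-43,"dy":16.5,"dz":0,"wx":0,"wy":0,"wz":0,"jaw":0.3},{"dx":-43,"dy":16.5,"dz":0,"wx":0,"wy":0,"wz":0,"jaw":0.3},{"dx":-43,"dy":16.5,"dz":0,"wx":0,"wy":0,"wz":0,"jaw":0.3},{"dx":-43,"dy":16.5,"dz":0,"wx":0,"wy":0,"wz":0,"jaw":0.3},{"dx":-43,"dy":16.5,"dz":0,"wx":0,"wy":0,"wz":0,"jaw":0.3},{"dx":-43,"dy":16.5,"dz":0,"wx":0,"wy":0,"wz":0,"jaw":0.3},{"dx":-43,"dy":16.5,"dz":0,"wx":0,"wy":0,"wz":0,"jaw":0.3}]}}

```text
time_s: 11.05
tool_pos: [486.0, -325.8, 142.4]
ee_rot: [[0.391, 0.92, 0.003], [0.92, -0.391, -0.001], [0.0, 0.003, -1.0]]
force: [0.6, 0.5, -0.2]
opening: 0.7
grasp_force: 0.0
```

Emit:
{"fn": "play_rows", "kwargs": {"increments": [{"dx":-6.5,"dy":0,"dz":40,"wx":0,"wy":0,"wz":0,"jaw":0.3},{"dx":0,"dy":0,"dz":40,"wx":0,"wy":0,"wz":0,"jaw":0.3},{"dx":0,"dy":0,"dz":0,"wx":0,"wy":0,"wz":0,"jaw":0.3},{"dx":0,"dy":0,"dz":0,"wx":0,"wy":0,"wz":0,"jaw":0.3}]}}

```text
time_s: 11.45
tool_pos: [483.7, -329.5, 62.1]
ee_rot: [[0.391, 0.921, 0.001], [0.921, -0.391, 0.0], [0.001, 0.001, -1.0]]
force: [-0.3, -0.6, 0.2]
opening: 0.702
grasp_force: 0.0
```

Run:
```python
from h import *
st=robot.read_state();c=(st["ee_rot"],st["tool_pos"]);print(st["time_s"],st["tool_pos"],st["opening"],st["grasp_force"],st["force"])
R=TV(67);p=np.array([483.2,-330.3,0])
c=plan(*c,R,p+[0,0,15])
s=robot.get_image("scene");b=s["color"][140:205,280:345]
b=cv2.resize(b,None,fx=8,fy=8,interpolation=2)
for Q,col in((p+[0,0,9.5],(0,0,255)),(p+[-20*np.cos(np.radians(67)) *-1,0,9.5],(255,0,0))):
    q=(proj(s,Q)-(280,140)+.5)*8-.5;cv2.circle(b,(int(q[0]),int(q[1])),4,col,2)
cv2.imwrite("pics/c6.png",b)
```

```text
11.45 [ 483.66253285 -329.5301011    62.06326032] 0.701719652659406 0.0 [-0.27196333 -0.55878913  0.16131831]
turn [ 0.03 -0.04  0.  ] 1 x [ 0.03 -0.04  0.  ] | shift [-0.9 -0.1 47.1] 2 x [-0.4 -0.1 23.5]
```

View pics/c6.png

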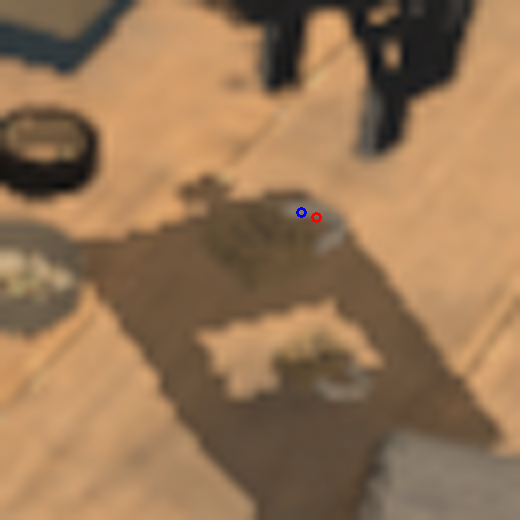

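The target mark at (317,217) sits inside the brass shackle, so I'll go down and grip.

Emit:
{"fn": "play_rows", "kwargs": {"increments": [{"dx":-0.9,"dy":0,"dz":30,"wx":0,"wy":0,"wz":0,"jaw":0.3},{"dx":0,"dy":0,"dz":18,"wx":0,"wy":0,"wz":0,"jaw":0.3},{"dx":0,"dy":0,"dz":9,"wx":0,"wy":0,"wz":0,"jaw":0.3},{"dx":0,"dy":0,"dz":1.5,"wx":0,"wy":0,"wz":0,"jaw":0.3},{"dx":0,"dy":0,"dz":0,"wx":0,"wy":0,"wz":0,"jaw":0.8},{"dx":0,"dy":0,"dz":0,"wx":0,"wy":0,"wz":0,"jaw":0.8},{"dx":0,"dy":0,"dz":0,"wx":0,"wy":0,"wz":0,"jaw":0.8},{"dx":0,"dy":0,"dz":0,"wx":0,"wy":0,"wz":0,"jaw":0.8},{"dx":0,"dy":0,"dz":0,"wx":0,"wy":0,"wz":0,"jaw":0.8}]}}

```text
time_s: 12.4
tool_pos: [484.4, -331.2, 4.6]
ee_rot: [[0.391, 0.921, 0.003], [0.921, -0.391, -0.002], [-0.0, 0.004, -1.0]]
force: [-2.0, -0.1, 7.3]
opening: 0.374
grasp_force: 58.8
```

Emit:
{"fn": "play_rows", "kwargs": {"increments": [{"dx":0,"dy":0,"dz":-15,"wx":0,"wy":0,"wz":0,"jaw":0.8},{"dx":0,"dy":0,"dz":-40,"wx":0,"wy":0,"wz":0,"jaw":0.8},{"dx":0,"dy":0,"dz":-45,"wx":0,"wy":0,"wz":0,"jaw":0.8},{"dx":0,"dy":0,"dz":-45,"wx":0,"wy":0,"wz":0,"jaw":0.8},{"dx":0,"dy":0,"dz":-35,"wx":0,"wy":0,"wz":0,"jaw":0.8},{"dx":0,"dy":0,"dz":0,"wx":0,"wy":0,"wz":0,"jaw":0.8},{"dx":0,"dy":0,"dz":0,"wx":0,"wy":0,"wz":0,"jaw":0.8}]}}

```text
time_s: 13.1
tool_pos: [483.5, -330.7, 184.7]
ee_rot: [[0.391, 0.921, 0.004], [0.921, -0.391, -0.002], [-0.0, 0.004, -1.0]]
force: [-0.5, 0.3, -3.1]
opening: 0.369
grasp_force: 60.1
```

Run:
```python
from h import *
st=robot.read_state();c=(st["ee_rot"],st["tool_pos"]);print(st["time_s"],st["tool_pos"],st["opening"],st["grasp_force"],st["force"],st["joints"],st["wrist_torque"])
c=plan(*c,TB,P(57,-4,70)); c=plan(*c,TB,P(57,-4,14))
```

```text
13.1 [ 483.47817896 -330.6912189   184.71194444] 0.3694280437254054 60.06886411227242 [-0.5107349   0.30616575 -3.08473407] [-3.45435451e+01  1.94287710e+01  1.01224580e+02  5.04437904e-02
  5.91164170e+01 -1.15700010e+01] [-0.04407194  0.02037362  0.00022656]
turn [ -5.69 -29.56 -22.14] 5 x [-1.14 -5.91 -4.43] | shift [ 404.4  154.2 -162.8] 11 x [ 36.8  14.  -14.8]
turn [0. 0. 0.] 1 x [0. 0. 0.] | shift [ 0. -0. 56.] 2 x [ 0. -0. 28.]
```

Emit:
{"fn": "play_rows", "kwargs": {"increments": [{"dx":0,"dy":0,"dz":0,"wx":-1.14,"wy":-5.91,"wz":-4.43,"jaw":0.8},{"dx":0,"dy":0,"dz":0,"wx":-1.14,"wy":-5.91,"wz":-4.43,"jaw":0.8},{"dx":0,"dy":0,"dz":0,"wx":-1.14,"wy":-5.91,"wz":-4.43,"jaw":0.8},{"dx":0,"dy":0,"dz":0,"wx":-1.14,"wy":-5.91,"wz":-4.43,"jaw":0.8},{"dx":0,"dy":0,"dz":0,"wx":-1.14,"wy":-5.91,"wz":-4.43,"jaw":0.8},{"dx":36.8,"dy":14,"dz":-14.8,"wx":0,"wy":0,"wz":0,"jaw":0.8},{"dx":36.8,"dy":14,"dz":-14.8,"wx":0,"wy":0,"wz":0,"jaw":0.8},{"dx":36.8,"dy":14,"dz":-14.8,"wx":0,"wy":0,"wz":0,"jaw":0.8},{"dx":36.8,"dy":14,"dz":-14.8,"wx":0,"wy":0,"wz":0,"jaw":0.8},{"dx":36.8,"dy":14,"dz":-14.8,"wx":0,"wy":0,"wz":0,"jaw":0.8},{"dx":36.8,"dy":14,"dz":-14.8,"wx":0,"wy":0,"wz":0,"jaw":0.8},{"dx":36.8,"dy":14,"dz":-14.8,"wx":0,"wy":0,"wz":0,"jaw":0.8},{"dx":36.8,"dy":14,"dz":-14.8,"wx":0,"wy":0,"wz":0,"jaw":0.8},{"dx":36.8,"dy":14,"dz":-14.8,"wx":0,"wy":0,"wz":0,"jaw":0.8},{"dx":36.8,"dy":14,"dz":-14.8,"wx":0,"wy":0,"wz":0,"jaw":0.8},{"dx":36.4,"dy":14,"dz":-14.8,"wx":0,"wy":0,"wz":0,"jaw":0.8},{"dx":0,"dy":0,"dz":20,"wx":0,"wy":0,"wz":0,"jaw":0.8},{"dx":0,"dy":0,"dz":10,"wx":0,"wy":0,"wz":0,"jaw":0.8},{"dx":0,"dy":0,"dz":0,"wx":0,"wy":0,"wz":0,"jaw":0.8},{"dx":0,"dy":0,"dz":0,"wx":0,"wy":0,"wz":0,"jaw":0.8}]}}

```text
time_s: 15.1
tool_pos: [639.1, 84.1, 95.7]
ee_rot: [[0.005, 1.0, -0.007], [0.866, -0.008, -0.499], [-0.499, -0.004, -0.866]]
force: [0.5, 1.0, -2.0]
opening: 0.369
grasp_force: 60.2
```

Run:
```python
from h import *
st=robot.read_state();c=(st["ee_rot"],st["tool_pos"]);print(st["time_s"],bed(st["tool_pos"]),st["opening"],st["grasp_force"],st["force"])
c=plan(*c,TB,P(57,-4,25))
t=robot.get_image("top");s=robot.get_image("scene");np.savez("top2.npz",**t);np.savez("scene2.npz",**s)
a=cv2.resize(t["color"][134:190,205:262],None,fx=7,fy=7,interpolation=2);b=cv2.resize(s["color"][175:235,198:264],None,fx=6,fy=6,interpolation=2)
im=np.zeros((392,800,3),np.uint8);im[:,:399]=a;im[:360,402:798]=b
T=c[1]
z=st["tool_pos"]; M=st["ee_rot"]
for d,off,kk,x0 in((t,(205,134),7,0),(s,(198,175),6,402)):
    # expected corners of brass top face, as held (underside 4.6 below TCP, origin 21 along +tool x)
    for (x,y) in((53,22.5),(53,-22.5),(15,22.5),(15,-22.5)):
        p=(proj(d,z+M@np.array([x,y,4.6-19]))-off+.5)*kk-.5;cv2.circle(im,(int(p[0]+x0),int(p[1])),3,(0,0,255),1)
cv2.imwrite("pics/c7.png",im)
```

```text
15.1 [56.85565576 -5.554816   38.01152423] 0.3689892188505418 60.22224368862226 [ 0.50373957  1.00524104 -2.03720994]
turn [-0.21 -0.04  0.06] 1 x [-0.21 -0.04  0.06] | shift [-0.1  1.6 13. ] 1 x [-0.1  1.6 13. ]
```

View pics/c7.png

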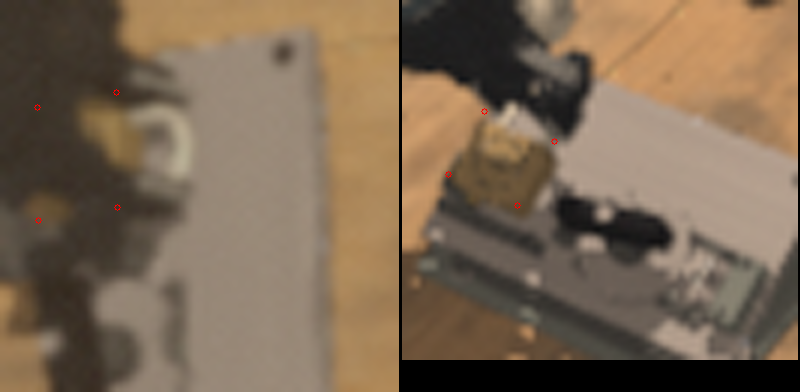

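The padlock is held square, with its shackle centred between the fingers at y≈145. The expected corners match once the visible end faces are allowed for. Now I'll lower it, watching the force.

Emit:
{"fn": "play_rows", "kwargs": {"increments": [{"dx":0,"dy":1.6,"dz":8,"wx":0,"wy":0,"wz":0,"jaw":0.8},{"dx":0,"dy":0,"dz":8,"wx":0,"wy":0,"wz":0,"jaw":0.8},{"dx":0,"dy":0,"dz":4,"wx":0,"wy":0,"wz":0,"jaw":0.8},{"dx":0,"dy":0,"dz":4,"wx":0,"wy":0,"wz":0,"jaw":0.8},{"dx":0,"dy":0,"dz":0,"wx":0,"wy":0,"wz":0,"jaw":0.8},{"dx":0,"dy":0,"dz":0,"wx":0,"wy":0,"wz":0,"jaw":0.8}]}}

```text
time_s: 15.8
tool_pos: [641.4, 73.1, 75.4]
ee_rot: [[0.005, 1.0, -0.005], [0.867, -0.007, -0.499], [-0.499, -0.002, -0.867]]
force: [0.2, -0.3, -2.5]
opening: 0.374
grasp_force: 60.2
```

Emit:
{"fn": "play_rows", "kwargs": {"increments": [{"dx":0,"dy":-0.5,"dz":3,"wx":0,"wy":0,"wz":0,"jaw":0.8},{"dx":0,"dy":0,"dz":3,"wx":0,"wy":0,"wz":0,"jaw":0.8},{"dx":0,"dy":0,"dz":1.5,"wx":0,"wy":0,"wz":0,"jaw":0.8},{"dx":0,"dy":0,"dz":0,"wx":0,"wy":0,"wz":0,"jaw":0.8},{"dx":0,"dy":0,"dz":0,"wx":0,"wy":0,"wz":0,"jaw":0.8}]}}

```text
time_s: 16.3
tool_pos: [641.0, 69.7, 69.6]
ee_rot: [[0.005, 1.0, -0.005], [0.867, -0.007, -0.499], [-0.499, -0.001, -0.867]]
force: [-3.0, 2.4, 5.2]
opening: 0.371
grasp_force: 61.0
```

Emit:
{"fn": "play_rows", "kwargs": {"increments": [{"dx":0,"dy":-1.2,"dz":0,"wx":0,"wy":0,"wz":0,"jaw":0.8},{"dx":0,"dy":0,"dz":0.5,"wx":0,"wy":0,"wz":0,"jaw":0.8},{"dx":0,"dy":0,"dz":0,"wx":0,"wy":0,"wz":0,"jaw":0.8},{"dx":0,"dy":0,"dz":0,"wx":0,"wy":0,"wz":0,"jaw":0.8}]}}

```text
time_s: 16.7
tool_pos: [640.8, 69.6, 69.4]
ee_rot: [[0.006, 1.0, -0.003], [0.867, -0.006, -0.498], [-0.498, 0.0, -0.867]]
force: [0.6, 3.8, 7.3]
opening: 0.37
grasp_force: 61.3
```

Emit:
{"fn": "play_rows", "kwargs": {"increments": [{"dx":1.5,"dy":0,"dz":0,"wx":0,"wy":0,"wz":0,"jaw":0.8},{"dx":1,"dy":0,"dz":0,"wx":0,"wy":0,"wz":0,"jaw":0.8},{"dx":0,"dy":0,"dz":0,"wx":0,"wy":0,"wz":0,"jaw":0.8},{"dx":0,"dy":0,"dz":0,"wx":0,"wy":0,"wz":0,"jaw":0.8}]}}

```text
time_s: 17.1
tool_pos: [640.8, 70.0, 69.3]
ee_rot: [[0.005, 1.0, -0.003], [0.865, -0.006, -0.501], [-0.501, 0.0, -0.865]]
force: [0.2, -4.6, 12.9]
opening: 0.371
grasp_force: 61.6
```

Sliding downslope met about 10 N from the ledge, so the padlock is seated. I'll release and check.

Emit:
{"fn": "play_rows", "kwargs": {"increments": [{"dx":-0.8,"dy":0,"dz":0,"wx":0,"wy":0,"wz":0,"jaw":0.45},{"dx":0,"dy":0,"dz":0,"wx":0,"wy":0,"wz":0,"jaw":0.45},{"dx":0,"dy":0,"dz":0,"wx":0,"wy":0,"wz":0,"jaw":0.45},{"dx":0,"dy":0,"dz":-8,"wx":0,"wy":0,"wz":0,"jaw":0.45},{"dx":0,"dy":0,"dz":-30,"wx":0,"wy":0,"wz":0,"jaw":0.45},{"dx":0,"dy":0,"dz":-45,"wx":0,"wy":0,"wz":0,"jaw":0.45},{"dx":-40,"dy":0,"dz":-20,"wx":0,"wy":0,"wz":0,"jaw":0.45},{"dx":-40,"dy":0,"dz":0,"wx":0,"wy":0,"wz":0,"jaw":0.45},{"dx":-40,"dy":0,"dz":0,"wx":0,"wy":0,"wz":0,"jaw":0.45}]}}

```text
time_s: 18.0
tool_pos: [639.9, 18.1, 218.5]
ee_rot: [[0.004, 1.0, -0.003], [0.867, -0.005, -0.498], [-0.498, -0.001, -0.867]]
force: [0.8, -1.0, -0.1]
opening: 0.547
grasp_force: 0.0
```

Run:
```python
from h import *
st=robot.read_state();c=(st["ee_rot"],st["tool_pos"]);print(st["time_s"],bed(st["tool_pos"]),st["opening"],st["grasp_force"],st["force"],st["joints"])
t=robot.get_image("top");s=robot.get_image("scene");np.savez("top3.npz",**t);np.savez("scene3.npz",**s)
a=cv2.resize(t["color"][134:218,205:262],None,fx=7,fy=7,interpolation=2);b=cv2.resize(s["color"][180:245,198:264],None,fx=6,fy=6,interpolation=2)
im=np.zeros((588,800,3),np.uint8);im[:,:399]=a;im[:390,402:798]=b
cv2.imwrite("pics/c8.png",im)
```

```text
18.0 [175.35995895  -4.30282265 111.39202466] 0.5467527612788319 0.0 [ 0.79110103 -0.97188408 -0.06985133] [ 16.29266173  27.15258992  90.8644238  -29.83872738  73.66449395
  28.11553268]
```

View pics/c8.png

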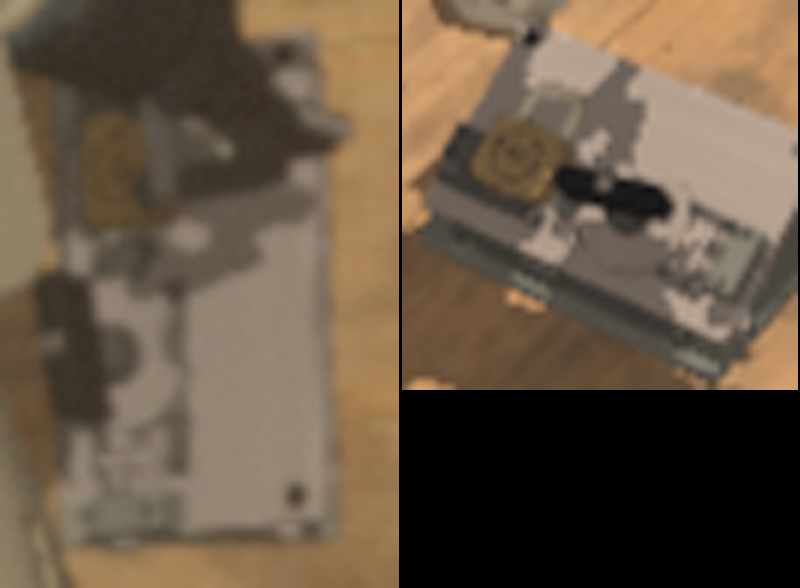

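The brass padlock is seated between the jaws, with its shackle up the slope at (180,140) in the top crop. Next is the knob: I'll measure the bar angle in both views and plan the grasp.

Run:
```python
from h import *
t=dict(np.load("top0.npz"));s=dict(np.load("scene0.npz"))
n=BR[:,2]
def onbed(d,p,z):
    o,v=ray(d,p);return bed(o+v*((BO+n*z-o)@n)/(v@n))
for d,x0,x1,y0,y1 in((t,207,222,170,198),(s,220,250,202,222)):
    g=d["color"][y0:y1,x0:x1].max(2);m=(g<(85 if d is t else 50)).astype(np.uint8)
    k,l,stt,ce=cv2.connectedComponentsWithStats(m);i=1+stt[1:,4].argmax();pts=np.argwhere(l==i)[:,::-1]+[x0,y0]
    Q=np.array([onbed(d,p.astype(float),58) for p in pts])[:,:2];c=Q.mean(0);e=np.linalg.eigh(np.cov(Q.T));v=e[1][:,1]
    print(len(pts),c.round(1),np.degrees(np.arctan2(v[1],v[0]))%180,2*np.sqrt(3*e[0]).round(1))
st=robot.read_state();c=(st["ee_rot"],st["tool_pos"])
c=plan(*c,TB,P(16,-78.5,110))
```

```text
137 [ 25.4 -83. ] 103.95592929306993 [22.6 57.6]
84 [ 13.5 -83.8] 97.58021143905246 [16.  61.8]
turn [ 0.05 -0.06 -0.17] 1 x [ 0.05 -0.06 -0.17] | shift [162.9 -74.8   1.5] 4 x [ 40.7 -18.7   0.4]
```

Emit:
{"fn": "play_rows", "kwargs": {"increments": [{"dx":40.7,"dy":-18.7,"dz":0,"wx":0,"wy":0,"wz":0,"jaw":0.5},{"dx":40.7,"dy":-18.7,"dz":0,"wx":0,"wy":0,"wz":0,"jaw":0.5},{"dx":40.7,"dy":-18.7,"dz":0,"wx":0,"wy":0,"wz":0,"jaw":0.5},{"dx":40.7,"dy":-18.7,"dz":0,"wx":0,"wy":0,"wz":0,"jaw":0.5},{"dx":0,"dy":0,"dz":0,"wx":0,"wy":0,"wz":-8.4,"jaw":0.5},{"dx":0,"dy":0,"dz":0,"wx":0,"wy":0,"wz":-8.4,"jaw":0.5},{"dx":0,"dy":0,"dz":0,"wx":0,"wy":0,"wz":-8.4,"jaw":0.5},{"dx":0,"dy":0,"dz":0,"wx":0,"wy":0,"wz":-8.4,"jaw":0.5},{"dx":0,"dy":0,"dz":0,"wx":0,"wy":0,"wz":-8.4,"jaw":0.5},{"dx":0,"dy":0,"dz":0,"wx":0,"wy":0,"wz":-8.4,"jaw":0.5},{"dx":0,"dy":0,"dz":0,"wx":0,"wy":0,"wz":-8.4,"jaw":0.5},{"dx":0,"dy":0,"dz":0,"wx":0,"wy":0,"wz":-8.4,"jaw":0.5},{"dx":0,"dy":0,"dz":0,"wx":0,"wy":0,"wz":-8.4,"jaw":0.5},{"dx":0,"dy":0,"dz":0,"wx":0,"wy":0,"wz":-8.4,"jaw":0.5},{"dx":0,"dy":0,"dz":0,"wx":0,"wy":0,"wz":-8.4,"jaw":0.5},{"dx":0,"dy":0,"dz":0,"wx":0,"wy":0,"wz":-8.4,"jaw":0.5},{"dx":0,"dy":0,"dz":0,"wx":0,"wy":0,"wz":0,"jaw":0.5},{"dx":0,"dy":0,"dz":0,"wx":0,"wy":0,"wz":0,"jaw":0.5}]}}

```text
time_s: 19.9
tool_pos: [565.3, 160.1, 135.5]
ee_rot: [[-0.984, -0.179, -0.005], [-0.152, 0.853, -0.499], [0.094, -0.49, -0.867]]
force: [-0.0, -0.2, -0.4]
opening: 0.498
grasp_force: 0.0
```

Run:
```python
from h import *
st=robot.read_state();c=(st["ee_rot"],st["tool_pos"]);print(st["time_s"],bed(st["tool_pos"]),st["opening"],st["force"],st["joints"])
R1=TB@Ro.from_euler("z",-101,degrees=True).as_matrix()
c=plan(*c,R1,P(16,-78.5,70));c=plan(*c,R1,P(16,-78.5,41))
```

```text
19.9 [ 11.27467695 -79.81022341 110.19110459] 0.4983756615268342 [-0.02204469 -0.1948736  -0.44083966] [ 30.14217027  31.64172789  95.51071038 -26.90501404  71.32032031
 -57.12766579]
turn [ 0.1  -0.08 -0.36] 1 x [ 0.1  -0.08 -0.36] | shift [-0.4 -4.9 40.2] 1 x [-0.4 -4.9 40.2]
turn [0. 0. 0.] 1 x [0. 0. 0.] | shift [ 0.  0. 29.] 1 x [ 0.  0. 29.]
```

Emit:
{"fn": "play_rows", "kwargs": {"increments": [{"dx":-0.4,"dy":-4.9,"dz":30,"wx":0,"wy":0,"wz":-0.4,"jaw":0.5},{"dx":0,"dy":0,"dz":20,"wx":0,"wy":0,"wz":0,"jaw":0.5},{"dx":0,"dy":0,"dz":13,"wx":0,"wy":0,"wz":0,"jaw":0.5},{"dx":0,"dy":0,"dz":5,"wx":0,"wy":0,"wz":0,"jaw":0.5},{"dx":0,"dy":0,"dz":0,"wx":0,"wy":0,"wz":0,"jaw":0.5},{"dx":0,"dy":0,"dz":0,"wx":0,"wy":0,"wz":0,"jaw":0.5}]}}

```text
time_s: 20.5
tool_pos: [567.0, 122.2, 79.7]
ee_rot: [[-0.982, -0.188, -0.004], [-0.161, 0.852, -0.498], [0.097, -0.489, -0.867]]
force: [0.6, 0.9, 0.1]
opening: 0.499
grasp_force: 0.0
```

Emit:
{"fn": "play_rows", "kwargs": {"increments": [{"dx":0,"dy":0,"dz":0,"wx":0,"wy":0,"wz":0,"jaw":1},{"dx":0,"dy":0,"dz":0,"wx":0,"wy":0,"wz":0,"jaw":1},{"dx":0,"dy":0,"dz":0,"wx":0,"wy":0,"wz":0,"jaw":1},{"dx":0,"dy":0,"dz":0,"wx":0,"wy":0,"wz":0,"jaw":1},{"dx":0,"dy":0,"dz":0,"wx":0,"wy":0,"wz":0,"jaw":1},{"dx":0,"dy":0,"dz":0,"wx":0,"wy":0,"wz":0,"jaw":1}]}}

```text
time_s: 21.1
tool_pos: [567.3, 121.3, 80.5]
ee_rot: [[-0.982, -0.188, -0.004], [-0.162, 0.851, -0.5], [0.097, -0.49, -0.866]]
force: [0.2, -2.4, 7.1]
opening: 0.154
grasp_force: 59.5
```

Run:
```python
from h import *
st=robot.read_state();c=(st["ee_rot"],st["tool_pos"]);print(st["time_s"],bed(st["tool_pos"]),st["opening"],st["grasp_force"],st["force"],st["wrist_torque"])
plan(*c,TB,P(16,-78.5,41))
```

```text
21.1 [ 17.41353237 -77.6193636   43.22050302] 0.15351690124216247 59.52210187911987 [ 0.15790374 -2.36113431  7.10597051] [-0.58655462 -0.15358372 -0.1629741 ]
turn [ 2.0000e-02 -3.0000e-02  1.0121e+02] 13 x [ 0.   -0.    7.79] | shift [ 1.4 -0.9  2.2] 1 x [ 1.4 -0.9  2.2]
```

Emit:
{"fn": "play_rows", "kwargs": {"increments": [{"dx":0,"dy":0,"dz":0,"wx":0,"wy":0,"wz":5,"jaw":1},{"dx":0,"dy":0,"dz":0,"wx":0,"wy":0,"wz":5,"jaw":1},{"dx":0,"dy":0,"dz":0,"wx":0,"wy":0,"wz":5,"jaw":1},{"dx":0,"dy":0,"dz":0,"wx":0,"wy":0,"wz":5,"jaw":1},{"dx":0,"dy":0,"dz":0,"wx":0,"wy":0,"wz":5,"jaw":1},{"dx":0,"dy":0,"dz":0,"wx":0,"wy":0,"wz":5,"jaw":1},{"dx":0,"dy":0,"dz":0,"wx":0,"wy":0,"wz":5,"jaw":1},{"dx":0,"dy":0,"dz":0,"wx":0,"wy":0,"wz":5,"jaw":1},{"dx":0,"dy":0,"dz":0,"wx":0,"wy":0,"wz":5,"jaw":1},{"dx":0,"dy":0,"dz":0,"wx":0,"wy":0,"wz":5,"jaw":1}]}}

```text
time_s: 22.1
tool_pos: [567.6, 118.9, 82.2]
ee_rot: [[-0.78, 0.626, -0.002], [0.541, 0.672, -0.506], [-0.315, -0.396, -0.863]]
force: [0.1, -11.5, 21.7]
opening: 0.15
grasp_force: 207.5
```

Run:
```python
from h import *
st=robot.read_state();c=(st["ee_rot"],st["tool_pos"]);print(st["time_s"],bed(st["tool_pos"]),st["opening"],st["grasp_force"],BR.T@st["force"],BR.T@st["wrist_torque"])
plan(*c,TB,P(16,-78.5,41))
```

```text
22.1 [ 20.30454566 -77.3080724   43.48843865] 0.15049623850262317 207.47794199734926 [20.78660251  0.15971849 13.00016079] [ 0.16227883 -2.80014381  6.18874073]
turn [-0.08  0.41 51.6 ] 7 x [-0.01  0.06  7.37] | shift [ 4.3 -1.2  2.5] 1 x [ 4.3 -1.2  2.5]
```

The side load along bed x shows the grip sat about 4 to 5 mm off the knob axis along the bar, and the bar centre measured at y≈-83 agrees. The knob stays where it's left, so I'll release, recentre at about (17.5, -81.5) and regrip.

Emit:
{"fn": "play_rows", "kwargs": {"increments": [{"dx":0,"dy":0,"dz":0,"wx":0,"wy":0,"wz":0,"jaw":0.65},{"dx":0,"dy":0,"dz":0,"wx":0,"wy":0,"wz":0,"jaw":0.65},{"dx":0,"dy":0,"dz":0,"wx":0,"wy":0,"wz":0,"jaw":0.65}]}}

```text
time_s: 22.4
tool_pos: [566.4, 121.9, 79.1]
ee_rot: [[-0.777, 0.63, -0.005], [0.548, 0.672, -0.498], [-0.311, -0.39, -0.867]]
force: [0.9, 0.3, -0.4]
opening: 0.35
grasp_force: 0.0
```

Run:
```python
from h import *
st=robot.read_state();c=(st["ee_rot"],st["tool_pos"]);print(st["time_s"],bed(st["tool_pos"]),st["opening"],st["grasp_force"],BR.T@st["force"],BR.T@st["wrist_torque"])
plan(*c,c[0],P(17.5,-81.8,42))
plan(*c,TB,P(17.5,-81.8,42))
```

```text
22.4 [ 16.19682891 -78.45125618  42.26402943] 0.3501441923341604 0.0 [-0.43580495  0.86979448 -0.18644502] [0.047988   0.226655   0.01453518]
turn [0. 0. 0.] 1 x [0. 0. 0.] | shift [ 1.8 -3.1  0.3] 1 x [ 1.8 -3.1  0.3]
turn [-4.000e-02 -1.500e-01  5.129e+01] 7 x [-0.01 -0.02  7.33] | shift [-1.3 -3.3  0.3] 1 x [-1.3 -3.3  0.3]
```

Emit:
{"fn": "play_rows", "kwargs": {"increments": [{"dx":1.8,"dy":-3.1,"dz":0,"wx":0,"wy":0,"wz":0,"jaw":0.65},{"dx":0,"dy":0,"dz":0,"wx":0,"wy":0,"wz":0,"jaw":0.65},{"dx":0,"dy":0,"dz":0,"wx":0,"wy":0,"wz":0,"jaw":1},{"dx":0,"dy":0,"dz":0,"wx":0,"wy":0,"wz":0,"jaw":1},{"dx":0,"dy":0,"dz":0,"wx":0,"wy":0,"wz":0,"jaw":1},{"dx":0,"dy":0,"dz":0,"wx":0,"wy":0,"wz":0,"jaw":1}]}}

```text
time_s: 23.0
tool_pos: [563.8, 121.1, 79.7]
ee_rot: [[-0.776, 0.63, -0.004], [0.548, 0.672, -0.498], [-0.311, -0.388, -0.867]]
force: [3.3, 3.2, -2.7]
opening: 0.15
grasp_force: 62.1
```

Emit:
{"fn": "play_rows", "kwargs": {"increments": [{"dx":0,"dy":0,"dz":0,"wx":0,"wy":0,"wz":5,"jaw":1},{"dx":0,"dy":0,"dz":0,"wx":0,"wy":0,"wz":5,"jaw":1},{"dx":0,"dy":0,"dz":0,"wx":0,"wy":0,"wz":5,"jaw":1},{"dx":0,"dy":0,"dz":0,"wx":0,"wy":0,"wz":5,"jaw":1},{"dx":0,"dy":0,"dz":0,"wx":0,"wy":0,"wz":5,"jaw":1}]}}

```text
time_s: 23.5
tool_pos: [564.2, 121.5, 79.4]
ee_rot: [[-0.434, 0.901, -0.003], [0.783, 0.375, -0.497], [-0.447, -0.218, -0.868]]
force: [4.3, 5.4, -6.5]
opening: 0.151
grasp_force: 62.0
```

Run:
```python
from h import *
st=robot.read_state();c=(st["ee_rot"],st["tool_pos"]);print(st["time_s"],bed(st["tool_pos"]),st["opening"],st["grasp_force"],BR.T@st["force"],BR.T@st["wrist_torque"])
plan(*c,TB,P(17.5,-81.8,42))
```

```text
23.5 [ 16.70455794 -80.7068425   42.37488277] 0.15128321010568146 61.9929563999176 [-7.93904204  4.29840794 -2.86972084] [0.91976606 1.44375176 0.07622968]
turn [ 0.08 -0.2  26.05] 4 x [ 0.02 -0.05  6.51] | shift [-0.8 -1.1  0.4] 1 x [-0.8 -1.1  0.4]
```

Emit:
{"fn": "play_rows", "kwargs": {"increments": [{"dx":0,"dy":0,"dz":0,"wx":0,"wy":0,"wz":5,"jaw":1},{"dx":0,"dy":0,"dz":0,"wx":0,"wy":0,"wz":5,"jaw":1},{"dx":0,"dy":0,"dz":0,"wx":0,"wy":0,"wz":5,"jaw":1},{"dx":0,"dy":0,"dz":0,"wx":0,"wy":0,"wz":5,"jaw":1},{"dx":0,"dy":0,"dz":0,"wx":0,"wy":0,"wz":5,"jaw":1},{"dx":0,"dy":0,"dz":0,"wx":0,"wy":0,"wz":0,"jaw":1},{"dx":0,"dy":0,"dz":0,"wx":0,"wy":0,"wz":0,"jaw":1}]}}

```text
time_s: 24.2
tool_pos: [564.9, 121.7, 79.4]
ee_rot: [[-0.015, 1.0, -0.002], [0.868, 0.013, -0.496], [-0.496, -0.009, -0.868]]
force: [8.9, 3.6, -8.1]
opening: 0.145
grasp_force: 61.7
```

Run:
```python
from h import *
st=robot.read_state();c=(st["ee_rot"],st["tool_pos"]);print(st["time_s"],bed(st["tool_pos"]),st["opening"],st["grasp_force"],BR.T@st["force"],BR.T@st["wrist_torque"])
plan(*c,TB,P(17.5,-81.8,42))
```

```text
24.2 [ 16.47756957 -79.9935333   42.42897805] 0.14473150343960164 61.66168570518494 [-7.24888111  8.89652855 -5.14606804] [ 1.35483634  1.55384272 -0.04616266]
turn [ 0.11 -0.25  1.23] 1 x [ 0.11 -0.25  1.23] | shift [-1.  -1.8  0.4] 1 x [-1.  -1.8  0.4]
```

The bar is within about 1° of straight up the slope. I'll release and back off.

Emit:
{"fn": "play_rows", "kwargs": {"increments": [{"dx":0,"dy":0,"dz":0,"wx":0,"wy":0,"wz":1.2,"jaw":1},{"dx":0,"dy":0,"dz":0,"wx":0,"wy":0,"wz":0,"jaw":0.6},{"dx":0,"dy":0,"dz":0,"wx":0,"wy":0,"wz":0,"jaw":0.6},{"dx":0,"dy":0,"dz":0,"wx":0,"wy":0,"wz":0,"jaw":0.6},{"dx":0,"dy":0,"dz":-10,"wx":0,"wy":0,"wz":0,"jaw":0.6},{"dx":0,"dy":0,"dz":-40,"wx":0,"wy":0,"wz":0,"jaw":0.6},{"dx":0,"dy":0,"dz":-45,"wx":0,"wy":0,"wz":0,"jaw":0.6},{"dx":0,"dy":-45,"dz":-15,"wx":0,"wy":0,"wz":0,"jaw":0.6},{"dx":-20,"dy":-40,"dz":0,"wx":0,"wy":0,"wz":0,"jaw":0.6},{"dx":-40,"dy":-20,"dz":0,"wx":0,"wy":0,"wz":0,"jaw":0.6},{"dx":-45,"dy":-15,"dz":0,"wx":0,"wy":0,"wz":0,"jaw":0.6},{"dx":-45,"dy":0,"dz":0,"wx":0,"wy":0,"wz":0,"jaw":0.6},{"dx":-45,"dy":0,"dz":0,"wx":0,"wy":0,"wz":0,"jaw":0.6},{"dx":0,"dy":0,"dz":0,"wx":0,"wy":0,"wz":0,"jaw":0.6},{"dx":0,"dy":0,"dz":0,"wx":0,"wy":0,"wz":0,"jaw":0.6}]}}

```text
time_s: 25.7
tool_pos: [442.7, 6.9, 273.6]
ee_rot: [[0.008, 1.0, -0.004], [0.867, -0.009, -0.498], [-0.498, 0.0, -0.867]]
force: [-0.4, -0.5, -0.3]
opening: 0.402
grasp_force: 0.0
```

Run:
```python
from h import *
st=robot.read_state();print(st["time_s"],st["tool_pos"],st["force"])
t=robot.get_image("top");s=robot.get_image("scene")
a=cv2.resize(t["color"][134:218,205:262],None,fx=7,fy=7,interpolation=2);b=cv2.resize(s["color"][180:245,198:264],None,fx=6,fy=6,interpolation=2)
im=np.zeros((588,800,3),np.uint8);im[:,:399]=a;im[:390,402:798]=b
cv2.imwrite("pics/c9.png",im)
```

```text
25.7 [442.71425307   6.91793761 273.56729003] [-0.4039973  -0.53610305 -0.28793796]
```

View pics/c9.png

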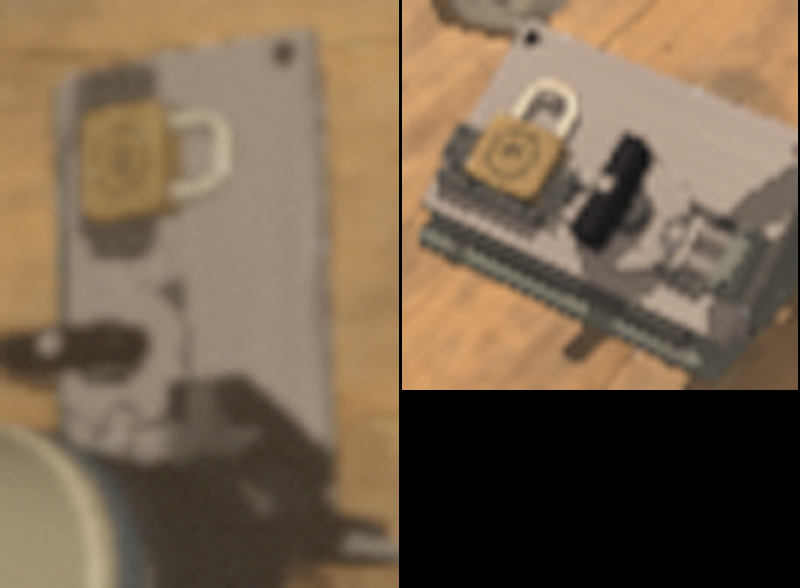

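The bar lies up the slope, from (5,350) to (145,345). The moving jaw has closed against the brass padlock, and the padlock sits square against the fixed jaw. Handing in.

```bash
python3 -c "
from workcell import robot
print(robot.job_done())"
```

```text
the job is handed in; nothing more can be done
None
```

I handed the job in at about 26 s; the judge returned no result. In the last pictures taken of each, the steel padlock lies flat in the tray and the brass padlock is clamped in the stand with the knob at the notch.

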